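Fit the filter cartridges in the bench fume extractor

ROBOT

A 6-joint arm with a two-finger parallel gripper is mounted at the origin on a cart in front of the work surface, level with it; the furniture and walls round the work are solid. World frame = base frame: x ahead of the robot, y to its left, z up, the work surface at z = 0. Lengths are in m, angles in rad, forces in N, time in s.
With the tool pointing down it reaches from about 0.35 to 0.85 m from the base axis. Payload 8.1 kg.
Tool frame: the origin (TCP) lies at the very end of the fingers, on their centre line; the grasp point (between the pads) lies 19 mm behind it; z points along the fingers, y is the line along which they close (so a half turn about z gives the same grasp; the last joint's range is limited). The gripper opens to 93 mm and grips with 3 to 60 N. Pads are 15 mm wide; open, the fingers measure 128 mm over their backs; the gripper's body (75 mm by 188 mm) begins 65 mm behind the grasp point.
Start: joints at [1.103, 0.13, 1.488, -0, 1.523, -0.085], TCP at [0.224, 0.557, 0.219] pointing down, gripper open.
Joint ranges: [-2.96, 2.96], [-0.89, 2.26], [0.02, 2.5], [-1.34, 4.48], [0, 2.73], [-2.66, 2.66]. Speed limits (rad/s): [2.39, 2.39, 2.79, 3.14, 3.14, 3.14].

INTERFACE

Orientations are given as a rotation vector (axis times angle).
In Python, from plant import robot gives the robot as it stands. The module is installed in compiled form; this text tells all that it offers.
- The arm moves only by the tool play_rows, never from a script. Its argument "increments" is text: rows parted by semicolons, each of 5 numbers parted by spaces: the shift along the tool's x, y, z in mm, then the turn about the tool's z in degrees, then the closure, from -1 (fully open) to 1 (shut). In form: dx dy dz yaw claw; .... A call has 1 to 20 rows; each row is the pose to reach, as a shift and turn from the pose commanded when the call began, along the tool's axes at that moment; what a row does not reach only later rows make up. A row lasts 1/10 s, in which the tool goes at most 50 mm and 8.59 degrees, less where a joint would pass 70% of its speed; a pose out of reach is approached as far as the arm can. A call with a gripper value outside its range is refused whole. The fingers move at their own pace and stop on an object; "force" is the grip in N (left out, the last holds). Time passes only in rows, so rows that repeat a pose let the fingers close. It gives the time, the measured TCP pose, the force, the opening and the grip force at its end, in the units of the state.
- robot.read_state(): the state, without advancing time (a new reading comes with each control period).
- robot.read_camera(name): name is "side" or "top" or "wrist"; returns the picture (384x512x3 uint8, blue, green, red); there is no depth.
- robot.calibration(name): a dict with "vertical_fov" (degrees; the focal length in pixels is half the picture's height over the tangent of half this angle, whatever the lens; pixels are square), "cx", "cy" (the principal point, pixels), "rvec" (rotation vector, rad) and "tvec" (3), from world to camera coordinates, as OpenCV has them. Camera axes: x right, y down, z forward; pixel columns grow to the right and rows downward; lengths in m; the calibration is good to about 2 mm. A picture is of the moment at which its call begins: read the wrist's pose just before it. calibration takes no time and is no camera call; for the wrist camera it gives the pose at the moment of the call.
- robot.close_job(): hands the job in; it is judged then, once.
Trained networks look in the newest picture that a camera, given by its name, has taken for a name from the list of things; names that differ only in an ending like _2 or _b are one class to them, and where a whole thing is asked for, a point or a joint stands for the part that bears it (a point fixed in the world has none). Each returns a list of dicts, best first, with "conf" (0 to 1); they miss things now and then, are a little off and sometimes report something else, mostly with a low value. They report only what shows in the picture. A call takes as long as a camera call. They do not tell look-alikes from the thing itself.
- robot.recognise(camera, query): "centre" ([x, y, z] in m, in world coordinates, good to about 4 mm: the middle of the surface that is visible of it).
- robot.regions_of(camera, query): "pixels" (384x512 bool, what is visible of it).
- robot.landmark_of(camera, query): "centre" ([x, y, z] in m, in world coordinates, good to about 4 mm: a listed point, or the origin of a listed thing).
The state is a dict: "t": time; "q": joint angles; "dq": joint speeds; "joint_torque": joint torques, N m; "tool_pos": TCP position; "orientation": TCP orientation; "force": force on the tool from outside, world axes, zero at the start; "wrist_torque": the same for the moment, N m; "opening": finger opening in m; "gripper_force": force on a finger pad.
Only numpy, scipy, OpenCV 4.12 (cv2) and the standard library are available. Lean on these libraries where they do the work, as an engineer would, in place of code of your own. Each camera call takes 0.05 s, during which the arm holds its last target. There are 200 camera calls.

TASK

Service the bench fume extractor: lift the hatch of the grey filter box off its seat and slide it along its channels until the chamber is clear, move every spent cartridge from its spigot in there to the grey waste tray, and push every new cartridge that stands on the bench fully home on a spigot of its own. Then slide the hatch back and let it down flush in its seat, and see that the slotted dial cover of the round inlet head is turned so that its opening lines up with the steel index tab, over the largest inlet. Leave the other things on the bench where they are.

Things in the scene. Friction and masses are not known exactly. Their poses are not given: they have to be found in the camera images.
- filter_box: grey filter box, fixed to the bench: 236 mm (its x) by 296 mm (its y, from -74 to +222 mm) by 117 mm high. Origin: on the bench under the middle of the filter chamber; z up; the hatch slides open towards +y. The chamber is open at the top when the hatch is away: inside x -95..95, y -55..55 mm, floor 10 mm above the bench
- hatch_seat (a point): where the seated hatch's origin lies: middle of the ledge round the chamber, 82 mm above the bench, axes as the box's. The seat is sunk 8 mm, with 4 mm play in y and 3 mm in x, between an end stop at -y (100 mm high) and the edge of the parking deck at +y: the hatch must come up over 8 mm to pass onto the deck. The channel lips stop it after 22 mm, so lift about 15 mm and keep it level
- hatch_park (a point): where the parked hatch's origin lies, on the parking deck (90 mm above the bench), 138 mm to +y of the seat; 118 mm clears the chamber, at 152 mm it meets the end stop (105 mm high). Both long sides of seat and deck have channels: inner faces at x = -106 and 106 mm, with lips over the hatch's edges (8 mm wide, underside 112, top 117 mm above the bench)
- hatch: loose aluminium hatch plate, 206 mm (x) by 120 mm (y) by 8 mm, 0.35 kg (varies), with a black bar handle on top. Origin: middle of its underside, axes as the filter box's. Starts seated, its top flush with the deck
- hatch_grip (a point): middle of the hatch's handle bar, 36 mm above the hatch's underside. The bar runs 84 mm along the hatch's x, is 12 mm wide (y) and 12 mm high, on two posts at its ends (x = -36 and 36 mm); there are 22 mm between bar and plate. Grip it across y at this point
- spigot_0 (a point): spigot 0, a fixed upright aluminium stub in the filter chamber (62 mm to -x of the chamber's middle): 25 mm diameter, 44 mm tall, its upper 16 mm tapering to a 10 mm tip. This point is the middle of its foot on the chamber floor (10 mm above the bench), axes as filter_box
- spigot_1 (a point): spigot 1, a fixed upright aluminium stub in the filter chamber (in the middle of the chamber): 25 mm diameter, 44 mm tall, its upper 16 mm tapering to a 10 mm tip. This point is the middle of its foot on the chamber floor (10 mm above the bench), axes as filter_box
- spigot_2 (a point): spigot 2, a fixed upright aluminium stub in the filter chamber (62 mm to +x of the chamber's middle): 25 mm diameter, 44 mm tall, its upper 16 mm tapering to a 10 mm tip. This point is the middle of its foot on the chamber floor (10 mm above the bench), axes as filter_box
- cartridge_0: new filter cartridge, a white rigid sleeve with fine grey ribs, open at both ends, both ends alike: 48 mm outside, 30 mm bore, 66 mm long, 0.12 kg (varies). Starts upright on the bench. Origin: its centre, 33 mm above its lower end, z along its axis; either end may go down. None for the whole run if this cartridge is not there (two or three are)
- cartridge_1: new filter cartridge, a white rigid sleeve with fine grey ribs, open at both ends, both ends alike: 48 mm outside, 30 mm bore, 66 mm long, 0.12 kg (varies). Starts upright on the bench. Origin: its centre, 33 mm above its lower end, z along its axis; either end may go down. None for the whole run if this cartridge is not there (two or three are)
- cartridge_2: new filter cartridge, a white rigid sleeve with fine grey ribs, open at both ends, both ends alike: 48 mm outside, 30 mm bore, 66 mm long, 0.12 kg (varies). Starts upright on the bench. Origin: its centre, 33 mm above its lower end, z along its axis; either end may go down. None for the whole run if this cartridge is not there (two or three are)
- spent_0: spent filter cartridge, of the same make and size as the new ones; starts fully home on spigot 0, under the hatch. Origin: its centre, z along its axis. None for the whole run if it is not there (one or two of the three are)
- spent_1: spent filter cartridge, of the same make and size as the new ones; starts fully home on spigot 1, under the hatch. Origin: its centre, z along its axis. None for the whole run if it is not there (one or two of the three are)
- spent_2: spent filter cartridge, of the same make and size as the new ones; starts fully home on spigot 2, under the hatch. Origin: its centre, z along its axis. None for the whole run if it is not there (one or two of the three are)
- waste_tray: low open waste tray of grey plastic, fixed to the bench, empty at the start: 110 mm (its x) by 150 mm (its y) outside, walls 25 mm high and 3 mm thick, floor 3 mm thick. Origin: middle of its underside, z up. Two cartridges stand in it side by side, about 36 mm to either side of the middle along y
- inlet_head: round grey inlet head, fixed to the bench, 160 mm across its foot, 150 mm above it, 42 mm high. Origin: on the bench on the dial's axis, z up. Three dark round inlets under the dial cover, 42 mm from the axis: 16 mm wide at angle 0 (its +x), 22 mm at 1.05 rad, 32 mm (the largest) at 2.1 rad, anticlockwise from above. A steel index tab stands on the rim at 2.1 rad
- dial_cover (a joint): angle (rad) of the slotted dial cover on the inlet head, growing anticlockwise seen from above; its opening stands at this angle from the head's +x, so 2.1 is right over the largest inlet and at the index tab. Range -0.3 to 3.2; starts between 0.2 and 1.2. A stiff turn (0.06 N m friction), it stays where it is left
- dial_grip (a point): on the dial's axis, 71 mm above the bench, in the middle of the grip bar that stands on the cover. The cover is an aluminium disc 124 mm across and 5 mm thick, top 49 mm above the bench, with one sector opening (54 degrees wide) towards this frame's +x. The grip bar runs 56 mm along this frame's x, is 14 mm thick (y) and rises to 81 mm above the bench; z up
- calipers: bystander: digital calipers lying flat, 71x165x15 mm; origin in the middle underneath
- marker_pen: bystander: red-capped white marker pen, 17x135x16 mm; origin in the middle underneath
- sanding_block: bystander: brown sanding block, 45x70x28 mm; origin in the middle underneath
There are look-alikes about, which are no part of the job. Leave any black look-alike of the cartridge_2 alone. Leave any orange look-alike of the cartridge_1 alone.

How it is judged:
On the way, in this order (a step that is already met when the one before it is completed fails the run):
1. the hatch is lifted off its seat and slid along its channels until it is clear of the chamber (y of hatch in the frame of filter_box above 0.118 m and z of hatch in the frame of filter_box above 0.086 m and angle between hatch's own z axis and vertical below 0.15 rad), for 0.2 s.
2. every spent cartridge is in the waste tray and every new cartridge present is fully home, upright, on a spigot of its own (x of spent_0 in the frame of waste_tray between -0.055 and 0.055 m and y of spent_0 in the frame of waste_tray between -0.075 and 0.075 m and z of each of spent_0, spent_1, spent_2 in the frame of waste_tray below 0.05 m and x of spent_1 in the frame of waste_tray between -0.055 and 0.055 m and y of spent_1 in the frame of waste_tray between -0.075 and 0.075 m and x of spent_2 in the frame of waste_tray between -0.055 and 0.055 m and y of spent_2 in the frame of waste_tray between -0.075 and 0.075 m and ((horizontal distance between cartridge_0 and spigot_0 below 0.005 m and z of cartridge_0 in the frame of spigot_0 below 0.037 m and angle between the z axis of cartridge_0 and the z axis of filter_box, either way round below 0.1 rad) or (horizontal distance between cartridge_0 and spigot_1 below 0.005 m and z of cartridge_0 in the frame of spigot_1 below 0.037 m and angle between the z axis of cartridge_0 and the z axis of filter_box, either way round below 0.1 rad) or (horizontal distance between cartridge_0 and spigot_2 below 0.005 m and z of cartridge_0 in the frame of spigot_2 below 0.037 m and angle between the z axis of cartridge_0 and the z axis of filter_box, either way round below 0.1 rad)) and ((horizontal distance between cartridge_1 and spigot_0 below 0.005 m and z of cartridge_1 in the frame of spigot_0 below 0.037 m and angle between the z axis of cartridge_1 and the z axis of filter_box, either way round below 0.1 rad) or (horizontal distance between cartridge_1 and spigot_1 below 0.005 m and z of cartridge_1 in the frame of spigot_1 below 0.037 m and angle between the z axis of cartridge_1 and the z axis of filter_box, either way round below 0.1 rad) or (horizontal distance between cartridge_1 and spigot_2 below 0.005 m and z of cartridge_1 in the frame of spigot_2 below 0.037 m and angle between the z axis of cartridge_1 and the z axis of filter_box, either way round below 0.1 rad)) and ((horizontal distance between cartridge_2 and spigot_0 below 0.005 m and z of cartridge_2 in the frame of spigot_0 below 0.037 m and angle between the z axis of cartridge_2 and the z axis of filter_box, either way round below 0.1 rad) or (horizontal distance between cartridge_2 and spigot_1 below 0.005 m and z of cartridge_2 in the frame of spigot_1 below 0.037 m and angle between the z axis of cartridge_2 and the z axis of filter_box, either way round below 0.1 rad) or (horizontal distance between cartridge_2 and spigot_2 below 0.005 m and z of cartridge_2 in the frame of spigot_2 below 0.037 m and angle between the z axis of cartridge_2 and the z axis of filter_box, either way round below 0.1 rad))), for 0.2 s.
3. the hatch is back, flush in its seat (z of hatch in the frame of filter_box between 0.079 and 0.0855 m and y of hatch in the frame of filter_box between -0.008 and 0.008 m and angle between hatch's own z axis and vertical below 0.04 rad), for 0.2 s.
At the end, for the whole second after the job is handed in: spent cartridges in the waste tray; every new one home on its own spigot, within 5 mm of its axis and 4 mm of the chamber floor; hatch level in its seat within 3.5 mm of flush; dial cover within 0.15 rad of the index tab (joint 1.95 to 2.25); all released and at rest (all of step 2 and all of step 3 and value of joint dial_cover between 1.95 and 2.25 rad and linear speed of each of hatch, cartridge_0, cartridge_1, cartridge_2, spent_0, spent_1, spent_2 below 0.02 m/s); the robot touches nothing.
It fails at once if the calipers (a bystander) is pushed more than 30 mm from its place (distance of calipers from where it was at the start of the episode above 0.03 m).
It fails at once if the marker pen (a bystander) is pushed more than 30 mm from its place (distance of marker_pen from where it was at the start of the episode above 0.03 m).
It fails at once if the sanding block (a bystander) is pushed more than 30 mm from its place (distance of sanding_block from where it was at the start of the episode above 0.03 m).
Of cartridge_0, cartridge_1, cartridge_2 only 2 to 3 are there at a start; the rules pass over those that are not, and their reading is None.
Of spent_0, spent_1, spent_2 only 1 to 2 are there at a start; the rules pass over those that are not, and their reading is None.
At some moment in a run one of cartridge_0, cartridge_1, cartridge_2 may be knocked a few centimetres aside while the robot is not near it.
Once in a run the grip may slacken for a moment while it holds something.
It also fails if it takes over 210 s, if anything falls off the work surface, if the arm or the gripper's body presses on something with over 40 N, if the wrist force passes 120 N, or if a joint passes its speed limit or range.

## Working session

There is one attempt and no reset: what is moved stays moved. The work goes in short steps, Python scripts to look and compute and a tool call to move; the robot and the scene stay as the last step left them, time stands still between calls to the robot, and variables do not carry over. Pictures are saved under pics/ and viewed, at most 14 in all, crops included, and the job is handed in when it is done.

Besides the shell and the picture viewer there is one more tool, called after ">>>" as a command line: name --argument value ..., lists and objects as JSON in quotes. play_rows: Moves the arm, as the interface text tells. Its arguments: {"type":"object","properties":{"increments":{"type":"string"},"force":{"type":"number"}},"required":["increments"]}

```bash
mkdir -p pics; cat > h.py <<'E'
import numpy as np, cv2
from plant import robot
from scipy.spatial.transform import Rotation as R
def shot(cam,name):
    im=robot.read_camera(cam); cv2.imwrite(f'pics/{name}.png',im); return im
def lm(cam,q,f='landmark_of',n=4):
    try: r=getattr(robot,f)(cam,q)
    except Exception as e: print(cam,q,e); return []
    print(cam,f[:4],q,[(np.round(d['centre'],4).tolist(),round(d['conf'],2)) for d in r[:n]]); return r
def proj(cam,p):
    c=robot.calibration(cam); f=192/np.tan(np.radians(c['vertical_fov'])/2)
    X=R.from_rotvec(np.ravel(c['rvec'])).as_matrix()@np.array(p)+np.ravel(c['tvec'])
    return np.array([c['cx']+f*X[0]/X[2],c['cy']+f*X[1]/X[2]])
def unproj(cam,uv,z):
    c=robot.calibration(cam); f=192/np.tan(np.radians(c['vertical_fov'])/2)
    M=R.from_rotvec(np.ravel(c['rvec'])).as_matrix(); o=-M.T@np.ravel(c['tvec'])
    d=M.T@np.array([(uv[0]-c['cx'])/f,(uv[1]-c['cy'])/f,1]); return o+d*(z-o[2])/d[2]
def st():
    s=robot.read_state(); M=R.from_rotvec(s['orientation']).as_matrix()
    print('t',round(s['t'],2),'tcp',np.round(s['tool_pos'],4),'x',np.round(M[:,0],3),'y',np.round(M[:,1],3),'z',np.round(M[:,2],3),'F',np.round(s['force'],1),'op',round(s['opening'],4),'gf',s['gripper_force'],'q6',round(s['q'][5],3))
    return s,M
def go(target,yaxis_deg=None):
    """print tool-frame increments to target TCP, and yaw so tool y along world heading (mod 180)"""
    s,M=st(); d=M.T@(np.array(target)-s['tool_pos'])*1000; y=0
    if yaxis_deg is not None:
        v=M.T@np.array([np.cos(np.radians(yaxis_deg)),np.sin(np.radians(yaxis_deg)),0])
        y=np.degrees(np.arctan2(-v[0],v[1])); y=(y+90)%180-90
    print('GO',np.round(d,1),'yaw',round(y,1))
E
python3 - <<'E'
from h import *
st()
a=shot('top','top0'); b=shot('side','side0')
cv2.imwrite('pics/top0b.png',cv2.resize(a,(800,600),interpolation=3))
cv2.imwrite('pics/side0b.png',cv2.resize(b,(800,600),interpolation=3))
for q in ['filter_box','hatch_grip','hatch_seat','hatch_park','cartridge_0','waste_tray','inlet_head','dial_grip','calipers','marker_pen','sanding_block']: lm('top',q,n=6)
E
```

```text
t 0.0 tcp [0.2238 0.5561 0.2176] x [-0.928  0.373  0.   ] y [ 0.373  0.928 -0.002] z [-0.001 -0.002 -1.   ] F [-0.1  1.1  0.3] op 0.0931 gf 0.0 q6 -0.085
top land filter_box []
top land hatch_grip [([0.5539, 0.1577, 0.1184], 0.94)]
top land hatch_seat [([0.4552, -0.0771, 0.0349], 0.69)]
top land hatch_park [([0.5306, 0.2912, 0.093], 0.62), ([0.4556, -0.077, 0.0374], 0.44)]
top land cartridge_0 [([0.4837, -0.4611, 0.0325], 0.84), ([0.3959, -0.4548, 0.0374], 0.76), ([0.4531, -0.0762, 0.0366], 0.69), ([0.5526, -0.042, 0.0337], 0.58), ([0.6533, -0.0585, 0.0319], 0.52)]
top land waste_tray [([0.4281, -0.3113, 0.0006], 0.64)]
top land inlet_head [([0.6055, -0.296, -0.0008], 0.71)]
top land dial_grip [([0.6055, -0.2953, 0.0697], 0.61), ([0.654, -0.0588, 0.0336], 0.55)]
top land calipers [([0.7557, -0.2568, -0.0013], 0.73)]
top land marker_pen [([0.3625, -0.0263, -0.0032], 0.59)]
top land sanding_block [([0.7325, -0.0745, -0.0002], 0.58), ([0.3648, -0.0298, -0.0034], 0.26)]
```

View pics/top0b.png

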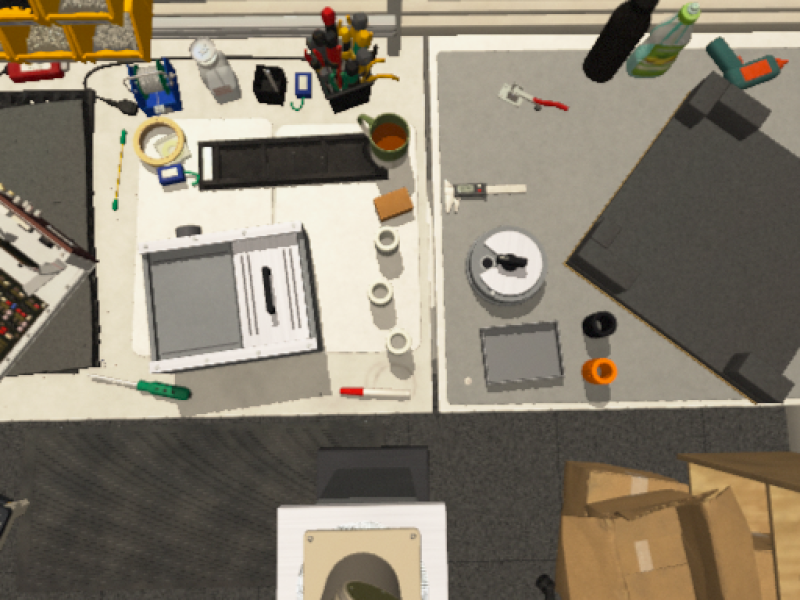

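View pics/side0b.png

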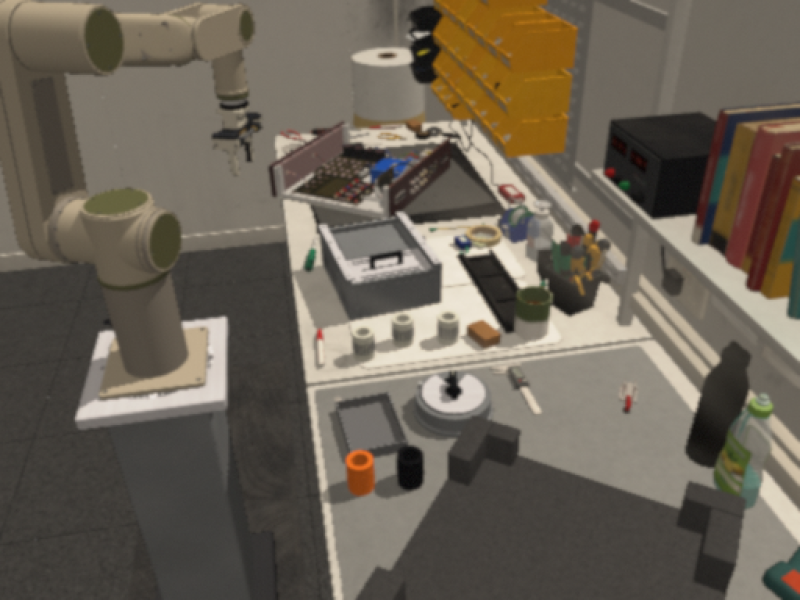

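Three white upright sleeves at top-picture (386,240), (380,292) and (398,342) fit the new cartridges. The black one at (600,325) and the orange one at (600,371) are look-alikes to leave. I'll confirm in an enlarged crop.

```bash
python3 - <<'E'
from h import *
a=cv2.imread('pics/top0.png')
c1=cv2.resize(a[136:246,80:280],(800,440),interpolation=cv2.INTER_CUBIC)
c2=cv2.resize(a[140:205,290:360],(0,0),fx=5,fy=5,interpolation=cv2.INTER_CUBIC)
cv2.imwrite('pics/c1.png',c1); 
cv2.imwrite('pics/c2.png',c2)
E
```

```text
(no output)
```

View pics/c1.png

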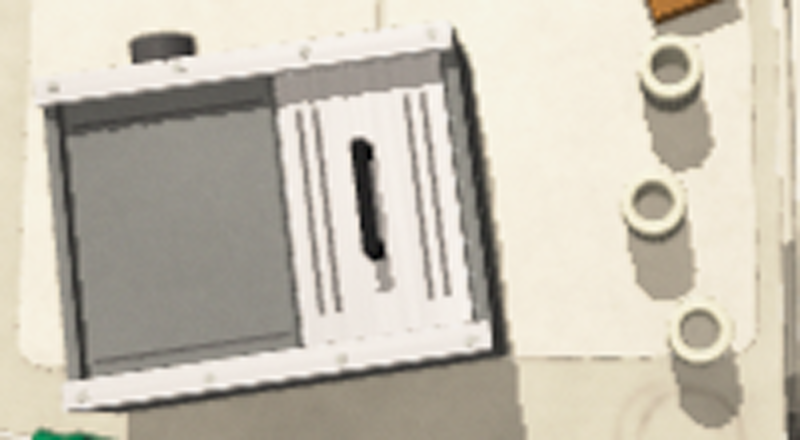

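View pics/c2.png

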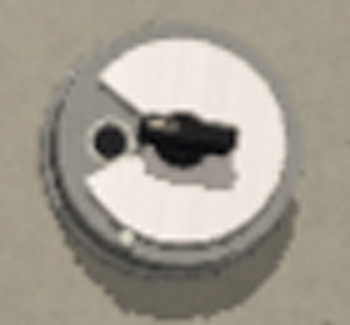

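The crop shows three white ribbed sleeves at (671,70), (654,207) and (701,330), so these are the new cartridges. The box's rim corners are near (455,25), (493,345), (65,410) and (36,95). The dial opening faces left, with the index tab at (127,237) in the dial crop.

```bash
python3 - <<'E'
from h import *
L=[(38,83),(455,25),(493,347),(66,410)]
loc=np.array([[118,222],[118,-74],[-118,-74],[-118,222]])/1000
W=np.array([unproj('top',(80+x/4,136+y/4),0.117)[:2] for x,y in L])
print(np.round(W,4))
mc=loc.mean(0);mw=W.mean(0)
A=(loc-mc)@[1,1j];B=(W-mw)@[1,1j]
th=np.angle(np.sum(B*np.conj(A)));print('yaw deg',np.degrees(th), [round(np.degrees(np.angle(b/a)),1) for a,b in zip(A,B)])
Rm=np.array([[np.cos(th),-np.sin(th)],[np.sin(th),np.cos(th)]])
print('box origin',mw-Rm@mc,'resid',W-mw-(loc-mc)@Rm.T, 'park',mw-Rm@mc+Rm@[0,.138])
# tray
a=cv2.imread('pics/top0.png')
# dial
def p(x,y,z): return unproj('top',(290+x/5,140+y/5),z)
print('tab',p(127,237,.045),'bar ends',p(140,135,.081),p(237,140,.081),'inletvis',p(110,140,.042),'opening corners',p(100,87,.049),p(87,183,.049))
print('cart',[np.round(unproj('top',(80+x/4,136+y/4),.066),4) for x,y in [(671,70),(654,207),(701,330)]])
T=[(480,330),(556,323),(565,378),(488,386)]
print('tray',[np.round(unproj('top',(x*.64,y*.64),.025)[:2],4) for x,y in T])
for q in ['hatch','hatch_grip','dial_grip','inlet_head','waste_tray','cartridge_0']: lm('side',q,n=6)
go([.5539,.1577,.18],98)
E
```

```text
[[0.635  0.3873]
 [0.6721 0.0942]
 [0.4433 0.0678]
 [0.4061 0.3594]]
yaw deg 7.054849997562064 [np.float64(7.6), np.float64(6.4), np.float64(7.6), np.float64(6.6)]
box origin [0.54821663 0.15373686] resid [[-0.00301289 -0.00129567]
 [-0.00231622 -0.00057765]
 [ 0.0031093   0.00198911]
 [ 0.00221981 -0.00011579]] park [0.53126754 0.29069206]
tab [ 0.54609243 -0.25963293  0.045     ] bar ends [ 0.60117869 -0.26345142  0.081     ] [ 0.59720034 -0.32019077  0.081     ] inletvis [ 0.60589639 -0.25240316  0.042     ] opening corners [ 0.63718545 -0.24651742  0.049     ] [ 0.57863129 -0.23631119  0.049     ]
cart [array([ 0.6485, -0.0589,  0.066 ]), array([ 0.546 , -0.0446,  0.066 ]), array([ 0.4553, -0.0771,  0.066 ])]
tray [array([ 0.4768, -0.2353]), array([ 0.4875, -0.3834]), array([ 0.3817, -0.3946]), array([ 0.3696, -0.2463])]
side land hatch [([0.5451, 0.1596, 0.0829], 0.61), ([0.3608, -0.0298, -0.0028], 0.17)]
side land hatch_grip [([0.5515, 0.1618, 0.1221], 0.91)]
side land dial_grip [([0.6034, -0.2955, 0.0706], 0.57), ([0.655, -0.0514, 0.0377], 0.23)]
side land inlet_head [([0.6024, -0.2917, 0.0016], 0.89), ([0.3599, -0.0294, -0.0024], 0.68)]
side land waste_tray [([0.431, -0.3128, -0.0008], 0.87), ([0.5525, 0.162, 0.1227], 0.68), ([0.753, -0.2606, -0.0022], 0.66)]
side land cartridge_0 [([0.4804, -0.4628, 0.0333], 0.95), ([0.5465, -0.0407, 0.0311], 0.84), ([0.3899, -0.4564, 0.034], 0.84), ([0.6555, -0.0521, 0.037], 0.79), ([0.4557, -0.0749, 0.0346], 0.65), ([0.7267, -0.0705, -0.001], 0.33)]
t 0.95 tcp [0.2241 0.5566 0.2186] x [-0.928  0.374  0.   ] y [ 0.374  0.928 -0.   ] z [-0. -0. -1.] F [ 0.4  0.5 -0.6] op 0.0927 gf 0.0 q6 -0.085
GO [-454.9 -246.8   38.6] yaw -29.9
```

>>> play_rows --increments "-50 -25 0 -8 0;-100 -50 0 -16 0;-150 -75 0 -24 0;-200 -100 0 -29 0;-250 -125 0 -29 0;-300 -150 0 -29 0;-350 -180 0 -29 0;-400 -210 0 -29 0;-430 -235 0 -29 0;-453 -247 0 -29 0;-453 -247 0 -29 0;-453 -247 0 -29 0;-453 -247 0 -29 0;-453 -247 0 -29 0" --force 30

```text
t: 2.35
tool_pos: [0.5514, 0.1593, 0.2186]
orientation: [0.195, -3.135, -0.001]
force: [0.2, -0.2, -0.5]
opening: 0.0464
gripper_force: 0.0
```

```bash
python3 - <<'E'
from h import *
a=shot('wrist','w1')
lm('wrist','hatch_grip'); lm('wrist','hatch')
go([.552,.159,.14],97)
r=robot.regions_of('wrist','hatch_grip')
c=robot.calibration('wrist');print(c)
E
```

```text
wrist land hatch_grip [([0.5499, 0.1608, 0.1163], 0.82), ([0.6521, -0.0521, 0.0313], 0.33)]
wrist land hatch [([0.5494, 0.1601, 0.0826], 0.9)]
t 2.5 tcp [0.5515 0.1594 0.2187] x [-0.992 -0.125 -0.   ] y [-0.125  0.992  0.   ] z [ 0.  0. -1.] F [-0.1 -0.5 -0.1] op 0.0468 gf 0.0 q6 -1.504
GO [-0.4 -0.5 78.7] yaw 0.2
{'vertical_fov': 58.811222063857095, 'cx': 259.6534206637342, 'cy': 187.38487831553198, 'rvec': array([-1.93265337, -2.19266694, -0.3366443 ]), 'tvec': array([-0.08997679, -0.57444884,  0.22188323])}
```

View pics/w1.png

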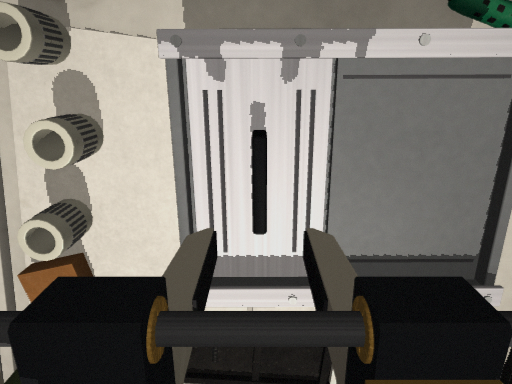

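The wrist view shows the handle bar running straight up the picture at columns 253-267, midway between the fingers, so I'll descend and grip it.

>>> play_rows --increments "0 0 40 0 0;0 0 75 0 0;0 0 100 0 0;0 0 112 0 0;0 0 118 0 0;0 0 118 0 0.3;0 0 118 0 0.6;0 0 118 0 0.9;0 0 118 0 0.9;0 0 118 0 0.9;0 0 118 0 0.9" --force 40

```text
t: 3.65
tool_pos: [0.5525, 0.1585, 0.1015]
orientation: [-0.194, 3.134, 0.001]
force: [-0.4, 0.4, 4.1]
opening: 0.0117
gripper_force: 40.0
```

>>> play_rows --increments "0 0 -4 0 0.9;0 0 -9 0 0.9;0 0 -14 0 0.9;0 0 -15 0 0.9;0 0 -15 0 0.9"

```text
t: 4.15
tool_pos: [0.5522, 0.1583, 0.1159]
orientation: [-0.194, 3.135, 0.0]
force: [0.9, -0.4, -4.4]
opening: 0.0114
gripper_force: 40.0
```

>>> play_rows --increments "0 15 0 0 0.9;0 35 0 0 0.9;0 60 0 0 0.9;0 85 0 0 0.9;0 110 0 0 0.9;0 128 0 0 0.9;0 136 0 0 0.9;0 136 0 0 0.9;0 136 4 0 0.9;0 136 7 0 0.9;0 136 7 0 0.9;0 136 7 0 0.9"

```text
t: 5.35
tool_pos: [0.5357, 0.2923, 0.1093]
orientation: [-0.192, 3.135, -0.0]
force: [-3.7, -2.7, 4.8]
opening: 0.0116
gripper_force: 40.0
```

>>> play_rows --increments "0 0 0 0 0.5;0 0 0 0 0;0 0 0 0 0;0 0 -20 0 0;0 0 -65 0 0;0 -15 -110 0 0;0 -50 -150 0 0;0 -90 -180 0 -0.5;0 -110 -180 0 -0.5;0 -110 -180 0 -0.5;0 -110 -180 0 -0.5"

```text
t: 6.45
tool_pos: [0.5488, 0.184, 0.2882]
orientation: [0.192, -3.135, -0.001]
force: [0.1, -0.0, -0.6]
opening: 0.0688
gripper_force: 0.0
```

```bash
python3 - <<'E'
from h import *
st()
b=shot('top','t2'); a=shot('wrist','w2')
cv2.imwrite('pics/w2t2.png',np.vstack([cv2.resize(a,(400,300)),cv2.resize(b[136:246,80:290],(573,300))[:, :400]]))
for c in ['wrist','top']:
  for q in ['hatch','spigot_0','spigot_1','spigot_2','spent_0','cartridge_0']: lm(c,q,n=6)
Rm=R.from_euler('z',7.1,degrees=True).as_matrix()
for i in (-62,0,62):
  P=np.array([.55,.159,.01])+Rm@[i/1000,0,.044]; print(i,P,proj('top',P)/1,proj('wrist',P))
E
```

```text
t 6.45 tcp [0.5488 0.184  0.2882] x [-0.993 -0.122  0.   ] y [-0.122  0.993  0.   ] z [-0.  0. -1.] F [ 0.1 -0.  -0.6] op 0.0688 gf 0.0 q6 -1.458
wrist land hatch []
wrist land spigot_0 [([0.4882, 0.1478, 0.008], 0.69), ([0.6104, 0.1664, 0.0077], 0.68), ([0.5521, 0.1628, 0.012], 0.61)]
wrist land spigot_1 [([0.4882, 0.1478, 0.008], 0.69), ([0.6104, 0.1664, 0.0077], 0.68), ([0.5521, 0.1628, 0.012], 0.61)]
wrist land spigot_2 [([0.4882, 0.1478, 0.008], 0.69), ([0.6104, 0.1664, 0.0077], 0.68), ([0.5521, 0.1628, 0.012], 0.61)]
wrist land spent_0 [([0.4912, 0.1495, 0.0429], 0.87)]
wrist land cartridge_0 [([0.6525, -0.0523, 0.032], 0.95), ([0.4566, -0.0764, 0.0308], 0.91), ([0.5509, -0.0405, 0.0358], 0.9)]
top land hatch [([0.532, 0.2887, 0.0939], 0.81)]
top land spigot_0 [([0.4898, 0.1494, 0.0093], 0.94), ([0.5549, 0.1582, 0.0083], 0.8), ([0.364, -0.0276, -0.0066], 0.62), ([0.6086, 0.1702, 0.0053], 0.58)]
top land spigot_1 [([0.4898, 0.1494, 0.0093], 0.94), ([0.5549, 0.1582, 0.0083], 0.8), ([0.364, -0.0276, -0.0066], 0.62), ([0.6086, 0.1702, 0.0053], 0.58)]
top land spigot_2 [([0.4898, 0.1494, 0.0093], 0.94), ([0.5549, 0.1582, 0.0083], 0.8), ([0.364, -0.0276, -0.0066], 0.62), ([0.6086, 0.1702, 0.0053], 0.58)]
top land spent_0 [([0.4892, 0.1581, 0.0435], 0.61)]
top land cartridge_0 [([0.5522, -0.0455, 0.0327], 0.66), ([0.4833, -0.461, 0.0324], 0.64), ([0.6059, -0.2936, 0.0688], 0.58), ([0.4585, -0.0781, 0.0347], 0.53), ([0.3922, -0.4554, 0.0383], 0.53), ([0.6521, -0.0563, 0.0335], 0.5)]
-62 [0.48847542 0.15133671 0.054     ] [177.08925735 208.96569931] [236.54548401 100.4028973 ]
0 [0.55  0.159 0.054] [174.63534567 188.24513404] [237.57275146 154.00030072]
62 [0.61152458 0.16666329 0.054     ] [172.21742834 167.82850112] [238.51036854 202.92022029]
```

View pics/w2t2.png

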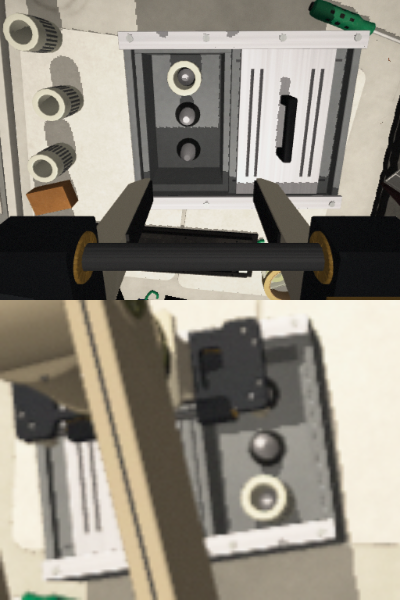

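The hatch is parked. Only one spent cartridge is there, on spigot 0 (wrist picture about (234,100) in full-size pixels), with spigots 1 and 2 bare. Three new cartridges have to go in, and I'll take the spent one out first.

>>> play_rows --increments "40 -15 30 0 -0.3;63 -25 60 0 -0.3;63 -25 100 0 -0.3;63 -25 140 0 -0.3;63 -25 175 0 -0.3;63 -25 205 0 -0.3;63 -25 230 0 -0.3;63 -25 245 0 -0.3;63 -25 247 0 -0.3;63 -25 247 0 0.2;63 -25 247 0 0.2;63 -25 247 0 0.2;63 -25 247 0 0.2" --force 25

```text
t: 8.45
tool_pos: [0.4908, 0.1517, 0.0433]
orientation: [-0.193, 3.133, 0.001]
force: [0.0, -0.4, 5.7]
opening: 0.0474
gripper_force: 25.0
```

>>> play_rows --increments "0 0 -20 0 0.2;0 0 -60 0 0.2;0 0 -110 0 0.2;0 0 -160 0 0.2;0 -10 -200 0 0.2;10 -50 -210 0 0.2;23 -90 -210 0 0.2;35 -135 -210 0 0.2;47 -180 -210 0 0.2;59 -225 -210 0 0.2;70 -270 -210 0 0.2;82 -315 -210 0 0.2;94 -360 -210 0 0.2;105 -405 -210 0 0.2;114 -440 -210 0 0.2;119 -455 -210 0 0.2;119 -455 -210 0 0.2;119 -455 -210 0 0.2;119 -455 -210 0 0.2"

```text
t: 10.35
tool_pos: [0.4277, -0.3133, 0.2518]
orientation: [-0.196, 3.135, 0.001]
force: [0.1, -0.1, -2.2]
opening: 0.0482
gripper_force: 2.5
```

```bash
python3 - <<'E'
from h import *
robot.read_camera('wrist'); lm('wrist','waste_tray'); lm('wrist','spent_0'); go([.428,-.313,.036],94)
E
```

```text
wrist land waste_tray [([0.4343, -0.3179, -0.0006], 0.85)]
wrist land spent_0 [([0.4265, -0.3164, 0.2522], 0.86)]
t 10.5 tcp [ 0.4278 -0.3136  0.2518] x [-0.992 -0.125 -0.   ] y [-0.125  0.992 -0.   ] z [ 0. -0. -1.] F [ 0.2  0.2 -2.5] op 0.0477 gf 24.99968195334077 q6 -2.425
GO [-2.000e-01  6.000e-01  2.158e+02] yaw 3.2
```

>>> play_rows --increments "-3 0 45 -3 0.2;-3 0 90 -3 0.2;-3 0 135 -3 0.2;-3 0 170 -3 0.2;-3 0 195 -3 0.2;-3 0 208 -3 0.2;-3 0 214 -3 0.2;-3 0 216 -3 0.2;-3 0 216 -3 0.2"

```text
t: 11.4
tool_pos: [0.4313, -0.315, 0.037]
orientation: [-0.276, 3.128, -0.003]
force: [-0.8, -1.2, -1.9]
opening: 0.0476
gripper_force: 25.0
```

>>> play_rows --increments "0 0 2 0 0.2;0 0 3.5 0 0.2;0 0 3.5 0 0;0 0 3.5 0 -0.3;0 0 3.5 0 -0.3;0 0 -25 0 -0.3;0 0 -70 0 -0.3;0 0 -120 0 -0.3;0 0 -165 0 -0.3;0 0 -165 0 -0.3"

```text
t: 12.4
tool_pos: [0.4336, -0.3173, 0.2094]
orientation: [-0.275, 3.12, -0.016]
force: [0.5, -0.5, -0.1]
opening: 0.0602
gripper_force: 0.0
```

```bash
python3 - <<'E'
from h import *
robot.read_camera('top'); lm('top','spent_0',n=8); go([.457,-.077,.2],97)
E
```

```text
top land spent_0 [([0.4845, 0.1515, 0.006], 0.53), ([0.5313, 0.2905, 0.09], 0.29)]
t 12.5 tcp [ 0.4312 -0.3152  0.2026] x [-0.985 -0.175 -0.003] y [-0.175  0.985 -0.003] z [ 0.003 -0.003 -1.   ] F [ 1.1 -0.2 -1.8] op 0.0601 gf 0.0 q6 -2.474
GO [-67.  230.1   2. ] yaw 3.1
```

>>> play_rows --increments "-13 45 0 3 -0.3;-27 92 0 3 -0.3;-40 138 0 3 -0.3;-54 185 0 3 -0.3;-64 215 0 3 -0.3;-67 230 0 3 -0.3;-67 230 0 3 -0.3;-67 230 0 3 -0.3"

```text
t: 13.3
tool_pos: [0.4553, -0.0761, 0.1992]
orientation: [0.195, -3.133, -0.0]
force: [0.9, 0.1, 0.1]
opening: 0.06
gripper_force: 0.0
```

```bash
python3 - <<'E'
from h import *
robot.read_camera('wrist'); lm('wrist','cartridge_0',n=8);lm('wrist','spent_0'); go([.457,-.077,.033],97)
robot.read_camera('side'); lm('side','cartridge_0',n=8);lm('side','spent_0'); 
E
```

```text
wrist land cartridge_0 [([0.4542, -0.0762, 0.0283], 0.74), ([0.5491, -0.0445, 0.0331], 0.68)]
wrist land spent_0 [([0.434, -0.3174, 0.0362], 0.62)]
t 13.45 tcp [ 0.4557 -0.0771  0.2   ] x [-0.993 -0.122  0.001] y [-0.122  0.993  0.   ] z [-0.001  0.    -1.   ] F [ 0.1 -0.2  0.3] op 0.0606 gf 0.0 q6 -1.971
GO [-1.50e+00 -1.00e-01  1.67e+02] yaw -0.0
side land cartridge_0 [([0.3938, -0.4605, 0.0336], 0.95), ([0.4547, -0.0758, 0.0332], 0.75), ([0.4837, -0.4625, 0.0346], 0.72), ([0.5464, -0.0394, 0.0324], 0.67), ([0.6543, -0.0534, 0.0362], 0.55)]
side land spent_0 [([0.4314, -0.3174, 0.0398], 0.8)]
```

>>> play_rows --increments "0 0 45 0 -0.3;0 0 90 0 -0.3;0 0 130 0 -0.3;0 0 155 0 -0.3;0 0 165 0 -0.3;0 0 167 0 -0.3;0 0 167 0 0.2;0 0 167 0 0.2;0 0 167 0 0.2;0 0 167 0 0.2;0 0 150 0 0.2;0 0 110 0 0.2;0 0 60 0 0.2;0 0 10 0 0.2;0 0 -10 0 0.2;0 0 -10 0 0.2;0 0 -10 0 0.2"

```text
t: 15.3
tool_pos: [0.456, -0.0761, 0.2104]
orientation: [-0.194, 3.135, -0.0]
force: [0.2, 0.3, -1.6]
opening: 0.0467
gripper_force: 25.0
```

```bash
python3 - <<'E'
from h import *
a=shot('wrist','w3'); lm('wrist','cartridge_0',n=8); lm('wrist','spigot_0'); go([.489,.1515,.21],97)
E
```

```text
wrist land cartridge_0 [([0.4549, -0.0779, 0.209], 0.93)]
wrist land spigot_0 [([0.5499, 0.16, 0.0113], 0.88), ([0.4891, 0.1499, 0.0118], 0.61)]
t 15.45 tcp [ 0.4548 -0.0758  0.2084] x [-0.992 -0.123  0.003] y [-0.123  0.992  0.001] z [-0.004  0.001 -1.   ] F [ 0.5  0.3 -1.9] op 0.0462 gf 24.951082051265985 q6 -1.971
GO [-61.9 221.4  -1.5] yaw 0.1
```

>>> play_rows --increments "-13 46 0 0 0.2;-26 92 0 0 0.2;-39 138 0 0 0.2;-52 185 0 0 0.2;-60 213 0 0 0.2;-61 223 0 0 0.2;-61 223 0 0 0.2;-61 223 30 0 0.2;-61 223 60 0 0.2;-61 223 85 0 0.2;-61 223 105 0 0.2;-61 223 120 0 0.2;-61 223 135 0 0.2;-61 223 148 0 0.2;-61 223 158 0 0.2;-61 223 164 0 0.2;-61 223 168 0 0.2;-61 223 168 0 0.2"

```text
t: 17.25
tool_pos: [0.4904, 0.1531, 0.0445]
orientation: [-0.194, 3.133, 0.0]
force: [-4.4, -0.1, 9.4]
opening: 0.0466
gripper_force: 25.0
```

>>> play_rows --increments "0 0 3 0 0.2;0 0 3 0 0.2;0 0 3 0 0;0 0 0 0 -0.3;0 0 0 0 -0.3;0 0 -40 0 -0.3;0 0 -85 0 -0.3;0 0 -130 0 -0.3;0 0 -160 0 -0.3;0 0 -160 0 -0.3"

```text
t: 18.25
tool_pos: [0.4922, 0.1534, 0.2085]
orientation: [-0.193, 3.126, 0.002]
force: [-0.6, 0.3, 0.0]
opening: 0.0606
gripper_force: 0.0
```

```bash
python3 - <<'E'
from h import *
a=shot('wrist','w4'); lm('wrist','cartridge_0',n=8); go([.549,-.043,.2],97)
a=shot('side','s4'); lm('side','cartridge_0',n=8)
E
```

```text
wrist land cartridge_0 [([0.4878, 0.1496, 0.0427], 0.91), ([0.5504, -0.0399, 0.0336], 0.8)]
t 18.35 tcp [0.4896 0.1528 0.203 ] x [-0.992 -0.123 -0.002] y [-0.123  0.992  0.   ] z [ 0.002  0.    -1.   ] F [-0.1  0.1 -0.5] op 0.0601 gf 0.0 q6 -1.492
GO [ -34.8 -201.6    3. ] yaw 0.1
side land cartridge_0 [([0.3965, -0.458, 0.0367], 0.97), ([0.4823, -0.4639, 0.0324], 0.87), ([0.6882, -0.0244, 0.0339], 0.84), ([0.4889, 0.1494, 0.0439], 0.54), ([0.5472, -0.0372, 0.0352], 0.5), ([0.5346, 0.2962, 0.1294], 0.39)]
```

The first one is home, with its centre 43 mm up. The far cartridge has been knocked to about (0.688, -0.024), and I'll measure it again when I get there. The middle one comes next.

>>> play_rows --increments "-8 -46 0 0 -0.3;-16 -92 0 0 -0.3;-25 -138 0 0 -0.3;-32 -180 0 0 -0.3;-35 -199 0 0 -0.3;-35 -199 0 0 -0.3;-35 -199 0 0 -0.3;-35 -199 0 0 -0.3"

```text
t: 19.25
tool_pos: [0.5476, -0.0394, 0.2015]
orientation: [0.195, -3.134, -0.001]
force: [0.6, 0.6, 0.6]
opening: 0.0604
gripper_force: 0.0
```

```bash
python3 - <<'E'
from h import *
a=shot('wrist','w5'); lm('wrist','cartridge_0',n=8); go([.549,-.041,.033],97)
E
```

```text
wrist land cartridge_0 [([0.6887, -0.0278, 0.0331], 0.96), ([0.5457, -0.0415, 0.0375], 0.83), ([0.487, 0.1485, 0.0403], 0.67)]
t 19.35 tcp [ 0.548  -0.0393  0.2022] x [-0.992 -0.125  0.001] y [-0.125  0.992  0.   ] z [-0.001  0.    -1.   ] F [-0.3  0.8 -0.3] op 0.0604 gf 0.0 q6 -1.861
GO [ -0.9  -1.9 169.2] yaw 0.2
```

>>> play_rows --increments "0 -1 45 0 -0.3;0 -1 90 0 -0.3;0 -1 130 0 -0.3;0 -1 155 0 -0.3;0 -1 167 0 -0.3;0 -1 169 0 -0.3;0 -1 169 0 0.2;0 -1 169 0 0.2;0 -1 169 0 0.2;0 -1 169 0 0.2;0 -1 150 0 0.2;0 -1 110 0 0.2;0 -1 60 0 0.2;0 -1 10 0 0.2;0 -1 -10 0 0.2;0 -1 -10 0 0.2;0 -1 -10 0 0.2"

```text
t: 21.05
tool_pos: [0.5483, -0.0415, 0.2122]
orientation: [-0.193, 3.136, -0.0]
force: [1.1, -1.0, -2.6]
opening: 0.0484
gripper_force: 25.0
```

```bash
python3 - <<'E'
from h import *
a=shot('wrist','w6'); lm('wrist','cartridge_0',n=8); go([.5505,.1595,.21],97)
E
```

```text
wrist land cartridge_0 [([0.55, -0.0419, 0.212], 0.7), ([0.4862, 0.1513, 0.0415], 0.63)]
t 21.15 tcp [ 0.5471 -0.0413  0.21  ] x [-0.992 -0.123  0.004] y [-0.123  0.992  0.001] z [-0.004  0.001 -1.   ] F [ 0.1 -0.6 -1.2] op 0.048 gf 24.999824173282832 q6 -1.863
GO [-28.1 198.9   0.2] yaw 0.1
```

>>> play_rows --increments "-7 46 0 0 0.2;-14 92 0 0 0.2;-20 138 0 0 0.2;-26 180 0 0 0.2;-27 200 0 0 0.2;-27 200 0 0 0.2;-27 200 0 0 0.2;-27 200 30 0 0.2;-27 200 60 0 0.2;-27 200 85 0 0.2;-27 200 105 0 0.2;-27 200 120 0 0.2;-27 200 135 0 0.2;-27 200 148 0 0.2;-27 200 158 0 0.2;-27 200 166 0 0.2;-27 200 171 0 0.2;-27 200 173 0 0.2;-27 200 173 0 0.2"

```text
t: 23.05
tool_pos: [0.5528, 0.1606, 0.0437]
orientation: [-0.194, 3.132, -0.0]
force: [-9.6, -3.3, 23.2]
opening: 0.048
gripper_force: 25.0
```

>>> play_rows --increments "0 0 0 0 0;0 0 -3 0 -0.3;0 0 -3 0 -0.3;0 0 -45 0 -0.3;0 0 -90 0 -0.3;0 0 -135 0 -0.3;0 0 -165 0 -0.3;0 0 -165 0 -0.3;0 0 -165 0 -0.3"

```text
t: 23.95
tool_pos: [0.5512, 0.1605, 0.2051]
orientation: [-0.194, 3.134, 0.0]
force: [0.4, -0.2, -0.4]
opening: 0.0605
gripper_force: 0.0
```

```bash
python3 - <<'E'
from h import *
a=shot('wrist','w7'); lm('wrist','cartridge_0',n=8); go([.6885,-.0262,.2],97)
E
```

```text
wrist land cartridge_0 [([0.5518, 0.161, 0.0441], 0.89), ([0.4921, 0.1475, 0.042], 0.78), ([0.6895, -0.0266, 0.0345], 0.73), ([0.5494, 0.1595, 0.0086], 0.62)]
t 24.05 tcp [0.5497 0.1602 0.2026] x [-0.992 -0.123  0.003] y [-0.123  0.992 -0.   ] z [-0.003 -0.001 -1.   ] F [-0.8 -0.1 -0.5] op 0.0603 gf 0.0 q6 -1.5
GO [-114.8 -202.     2.3] yaw 0.1
```

>>> play_rows --increments "-23 -40 0 0 -0.3;-46 -80 0 0 -0.3;-69 -120 0 0 -0.3;-92 -160 0 0 -0.3;-109 -190 0 0 -0.3;-115 -202 0 0 -0.3;-115 -202 0 0 -0.3;-115 -202 0 0 -0.3;-115 -202 0 0 -0.3"

```text
t: 24.95
tool_pos: [0.6888, -0.0243, 0.2043]
orientation: [0.196, -3.135, -0.001]
force: [0.8, 0.1, -0.1]
opening: 0.0608
gripper_force: 0.0
```

```bash
python3 - <<'E'
from h import *
a=shot('wrist','w8'); lm('wrist','cartridge_0',n=8); lm('wrist','sanding_block'); go([.6885,-.0262,.033],97)
E
```

```text
wrist land cartridge_0 [([0.6894, -0.0282, 0.0351], 0.84), ([0.5499, 0.1602, 0.0423], 0.75)]
wrist land sanding_block [([0.7373, -0.0707, 0.0007], 0.85), ([0.5506, 0.1654, 0.0459], 0.58)]
t 25.1 tcp [ 0.6893 -0.0246  0.205 ] x [-0.992 -0.125 -0.   ] y [-0.125  0.992  0.   ] z [ 0.  0. -1.] F [-0.2  0.6  0.8] op 0.0604 gf 0.0 q6 -1.806
GO [  1.   -1.5 172. ] yaw 0.2
```

View pics/w8.png

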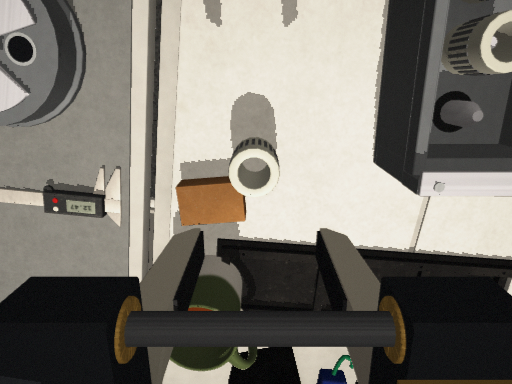

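The cartridge stands upright at (254,168), right beside the sanding block at (211,200). The fingertips will pass above the 28 mm high block.

>>> play_rows --increments "0 -2 45 0 -0.3;0 -2 90 0 -0.3;0 -2 130 0 -0.3;0 -2 155 0 -0.3;0 -2 168 0 -0.3;0 -2 170 0 -0.3;0 -2 170 0 0.2;0 -2 170 0 0.2;0 -2 170 0 0.2;0 -2 170 0 0.2;0 -2 150 0 0.2;0 -2 110 0 0.2;0 -2 60 0 0.2;0 -2 10 0 0.2;0 -2 -10 0 0.2;0 -2 -10 0 0.2;0 -2 -10 0 0.2"

```text
t: 26.8
tool_pos: [0.6897, -0.028, 0.2139]
orientation: [0.194, -3.135, -0.0]
force: [-0.0, -0.0, -1.7]
opening: 0.0483
gripper_force: 25.0
```

```bash
python3 - <<'E'
from h import *
a=shot('wrist','w9'); lm('wrist','cartridge_0',n=8); go([.612,.1672,.21],97)
E
```

```text
wrist land cartridge_0 [([0.6867, -0.0239, 0.207], 0.89), ([0.5486, 0.1605, 0.0444], 0.64), ([0.6098, 0.1688, 0.0065], 0.19)]
t 26.9 tcp [ 0.6884 -0.0278  0.2112] x [-0.992 -0.123  0.005] y [-0.123  0.992  0.001] z [-0.005  0.001 -1.   ] F [-0.4  0.3 -1.8] op 0.0488 gf 24.992118626832962 q6 -1.809
GO [ 51.8 202.9   1.7] yaw 0.1
```

>>> play_rows --increments "12 46 0 0 0.2;24 92 0 0 0.2;35 138 0 0 0.2;46 180 0 0 0.2;52 203 0 0 0.2;52 203 0 0 0.2;52 203 0 0 0.2;52 203 30 0 0.2;52 203 60 0 0.2;52 203 85 0 0.2;52 203 105 0 0.2;52 203 120 0 0.2;52 203 135 0 0.2;52 203 148 0 0.2;52 203 158 0 0.2;52 203 165 0 0.2;52 203 170 0 0.2;52 203 172 0 0.2;52 203 172 0 0.2"

```text
t: 28.8
tool_pos: [0.6147, 0.1671, 0.0463]
orientation: [-0.194, 3.133, -0.0]
force: [-8.6, -3.4, 17.2]
opening: 0.0484
gripper_force: 25.0
```

>>> play_rows --increments "0 0 2 0 0.2;0 0 0 0 0;0 0 -3 0 -0.3;0 0 -3 0 -0.3;0 0 -45 0 -0.3;0 0 -90 0 -0.3;0 0 -135 0 -0.3;40 0 -180 0 -0.3;65 0 -220 0 -0.3;65 0 -220 0 -0.3;65 0 -220 0 -0.3"

```text
t: 29.9
tool_pos: [0.5495, 0.1594, 0.2652]
orientation: [-0.194, 3.131, 0.001]
force: [0.3, -0.8, -1.0]
opening: 0.0604
gripper_force: 0.0
```

```bash
python3 - <<'E'
from h import *
a=shot('wrist','w10'); lm('wrist','cartridge_0',n=8); lm('wrist','hatch'); lm('wrist','hatch_grip'); go([.535,.2925,.109],97)
b=shot('side','s10'); lm('side','cartridge_0',n=8)
E
```

```text
wrist land cartridge_0 [([0.4864, 0.148, 0.0427], 0.79), ([0.5512, 0.1607, 0.0428], 0.56)]
wrist land hatch [([0.5327, 0.2934, 0.0876], 0.59), ([0.6079, 0.1694, 0.043], 0.35)]
wrist land hatch_grip [([0.5358, 0.2903, 0.1263], 0.93)]
t 30.1 tcp [0.5483 0.1589 0.26  ] x [-0.992 -0.123  0.004] y [-0.123  0.992 -0.   ] z [-0.004 -0.001 -1.   ] F [ 0.1 -0.5 -0.7] op 0.0604 gf 0.0 q6 -1.502
GO [ -3.8 134.3 151. ] yaw 0.1
side land cartridge_0 [([0.3959, -0.4588, 0.0345], 0.7), ([0.6112, 0.1709, 0.0457], 0.65), ([0.4822, -0.4609, 0.0302], 0.64), ([0.5511, 0.1613, 0.0417], 0.63), ([0.4863, 0.15, 0.0438], 0.6), ([0.7352, -0.0729, -0.0009], 0.42)]
```

View pics/w10.png

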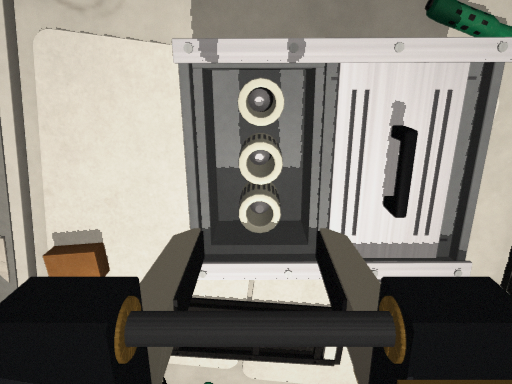

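All three sleeves sit with spigot tips visible inside, at (261,102), (261,162) and (260,212), and the hatch is parked with its handle at about (402,170). I'll check the seating numerically from the rim positions while I approach the hatch.

>>> play_rows --increments "0 45 0 0 0;-2 90 0 0 0;-3 125 0 0 0;-3 134 0 0 0;-3 134 0 0 0;-3 134 50 0 0;-3 134 95 0 0;-3 134 125 0 0;-3 134 145 0 0;-3 134 151 0 0;-3 134 151 0 0"

```text
t: 31.3
tool_pos: [0.535, 0.2909, 0.1106]
orientation: [0.192, -3.134, 0.002]
force: [0.9, 0.2, 0.3]
opening: 0.0466
gripper_force: 0.0
```

```bash
python3 - <<'E'
from h import *
st()
# rim centre heights from w10 (pose differs now): triangulate using the side view
b=cv2.imread('pics/s10.png')
for n,(x,y) in {'sp0':(.489,.1515),'sp1':(.5505,.1592),'sp2':(.612,.1669)}.items():
    print(n,[np.round(proj('side',(x,y,z)),1).tolist() for z in (.076,.082,.088)])
cv2.imwrite('pics/s10c.png',cv2.resize(b[125:205,190:300],(770,560),interpolation=cv2.INTER_CUBIC))
E
```

```text
t 31.3 tcp [0.535  0.2909 0.1106] x [-0.993 -0.122  0.002] y [-0.122  0.993 -0.001] z [-0.002 -0.001 -1.   ] F [0.9 0.2 0.3] op 0.0466 gf 0.0 q6 -1.279
sp0 [[231.5, 175.6], [231.4, 174.2], [231.3, 172.9]]
sp1 [[246.9, 172.8], [246.9, 171.4], [246.8, 170.1]]
sp2 [[262.2, 170.0], [262.2, 168.7], [262.1, 167.3]]
```

View pics/s10c.png

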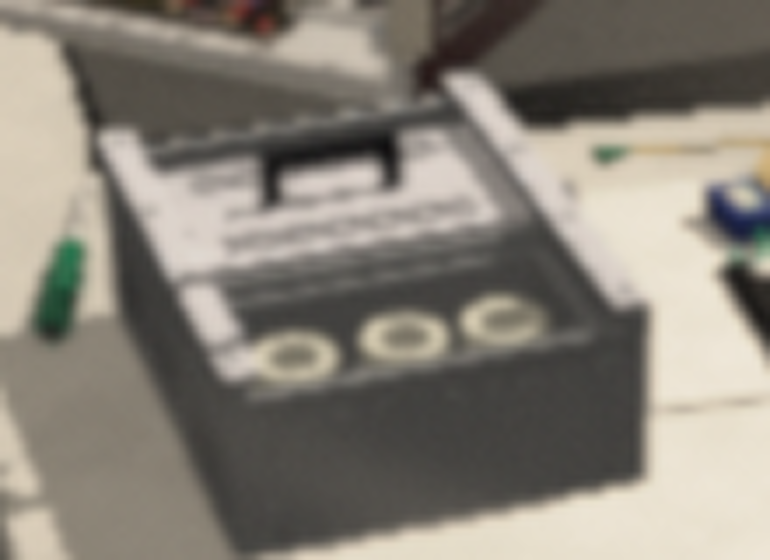

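The rims in the side view match all three cartridges at 76 mm, fully home. Now I grip the hatch.

>>> play_rows --increments "0 0 1 0 0.3;0 0 1 0 0.6;0 0 1 0 0.9;0 0 1 0 0.9;0 0 1 0 0.9;0 0 1 0 0.9;0 0 -3 0 0.9;0 0 -6 0 0.9;0 0 -6 0 0.9;0 0 -6 0 0.9" --force 40

```text
t: 32.3
tool_pos: [0.5351, 0.2923, 0.1173]
orientation: [0.194, -3.135, 0.0]
force: [-0.4, -0.1, -4.3]
opening: 0.0116
gripper_force: 40.0
```

```bash
python3 - <<'E'
from h import *
go([.5523,.1584,.117],97)
E
```

```text
t 32.3 tcp [0.5351 0.2923 0.1173] x [-0.992 -0.123  0.001] y [-0.123  0.992 -0.   ] z [-0.001 -0.    -1.   ] F [-0.4 -0.1 -4.3] op 0.0116 gf 39.99882459640503 q6 -1.278
GO [  -0.6 -135.     0.3] yaw 0.1
```

>>> play_rows --increments "0 -15 0 0 0.9;0 -35 0 0 0.9;0 -60 0 0 0.9;0 -85 0 0 0.9;0 -108 0 0 0.9;0 -125 0 0 0.9;0 -135 0 0 0.9;0 -135 0 0 0.9;0 -135 0 0 0.9"

```text
t: 33.2
tool_pos: [0.5519, 0.1588, 0.1176]
orientation: [0.193, -3.136, -0.001]
force: [0.2, 0.8, -3.9]
opening: 0.0115
gripper_force: 40.0
```

```bash
python3 - <<'E'
from h import *
go([.5523,.1584,.117],97)
E
```

```text
t 33.2 tcp [0.5519 0.1588 0.1176] x [-0.992 -0.123  0.   ] y [-0.123  0.992  0.   ] z [-0.  0. -1.] F [ 0.2  0.8 -3.9] op 0.0115 gf 39.99886751174927 q6 -1.503
GO [-0.4 -0.4  0.6] yaw 0.0
```

Seated grip was at z ≈ 0.1015, so lower by about 16 mm.

>>> play_rows --increments "0 0 4 0 0.9;0 0 8 0 0.9;0 0 11 0 0.9;0 0 14 0 0.9;0 0 15 0 0.9;0 0 15 0 0.9"

```text
t: 33.8
tool_pos: [0.552, 0.1588, 0.1032]
orientation: [-0.194, 3.135, 0.0]
force: [-2.8, 0.9, 1.5]
opening: 0.0116
gripper_force: 40.0
```

>>> play_rows --increments "0 0 2 0 0.9;0 0 2 0 0.9;0 0 2 0 0.5;0 0 1 0 0;0 0 1 0 0;0 0 -30 0 0;0 0 -75 0 0;0 0 -120 0 0;0 0 -150 0 0;0 0 -150 0 0"

```text
t: 34.8
tool_pos: [0.5547, 0.1589, 0.259]
orientation: [-0.193, 3.126, 0.002]
force: [0.1, -0.4, 0.5]
opening: 0.0466
gripper_force: 0.0
```

```bash
python3 - <<'E'
from h import *
robot.read_camera('wrist'); lm('wrist','hatch'); lm('wrist','hatch_grip')
b=shot('side','s11'); lm('side','hatch'); lm('side','hatch_grip'); lm('side','dial_grip')
cv2.imwrite('pics/s11c.png',cv2.resize(b[125:205,190:300],(770,560),interpolation=cv2.INTER_CUBIC))
go([.604,-.295,.2],None)
E
```

```text
wrist land hatch [([0.5504, 0.1588, 0.0793], 0.57)]
wrist land hatch_grip [([0.5477, 0.1594, 0.116], 0.64)]
side land hatch [([0.546, 0.1572, 0.0848], 0.69), ([0.5512, 0.1614, 0.1204], 0.63)]
side land hatch_grip [([0.5513, 0.1621, 0.1222], 0.7), ([0.7527, -0.2611, -0.0058], 0.54)]
side land dial_grip [([0.6036, -0.2983, 0.0679], 0.57)]
t 35.15 tcp [0.5511 0.1582 0.2507] x [-0.992 -0.123  0.003] y [-0.123  0.992 -0.   ] z [-0.003 -0.001 -1.   ] F [-0.2  0.4 -0. ] op 0.0466 gf 0.0 q6 -1.504
GO [   3.  -456.3   50.8] yaw 0
```

View pics/s11c.png

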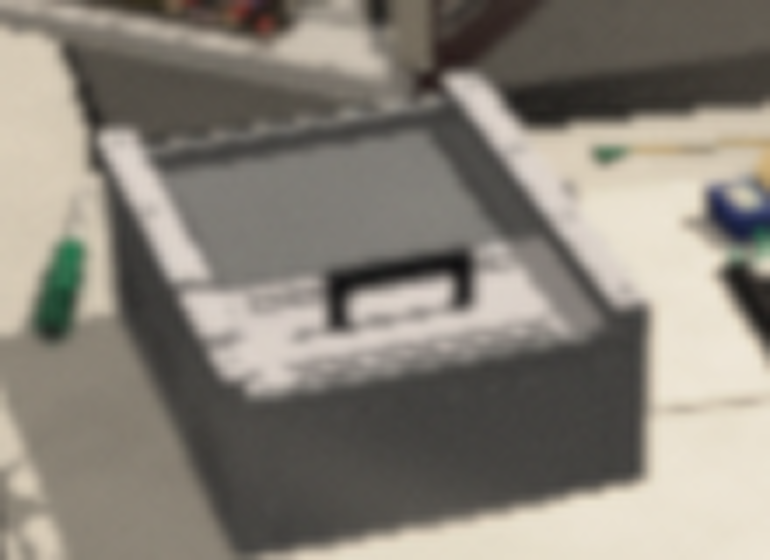

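The hatch is seated flush. The dial's opening is at heading ≈85° and the tab at ≈148°, so it needs about +63° anticlockwise. I go above the dial and turn the tool 102° so it can grip the bar.

>>> play_rows --increments "0 -40 0 8 0;0 -80 0 16 0;0 -120 0 24 0;1 -160 0 32 0;1 -200 0 40 0;1 -240 0 48 0;2 -280 0 56 0;2 -320 0 64 0;2 -360 0 72 0;3 -400 0 80 0;3 -435 0 88 0;3 -456 0 96 0;3 -456 0 102 0;3 -456 0 102 0;3 -456 0 102 0;3 -456 0 102 0"

```text
t: 36.75
tool_pos: [0.605, -0.2938, 0.2523]
orientation: [-2.311, -2.127, 0.0]
force: [0.3, 0.3, 0.5]
opening: 0.0465
gripper_force: 0.0
```

```bash
python3 - <<'E'
from h import *
a=shot('wrist','w12'); lm('wrist','dial_grip'); lm('wrist','inlet_head'); go([.604,-.295,.056],-5)
print(proj('wrist',(.604,-.295,.049)))
E
```

```text
wrist land dial_grip [([0.6083, -0.2907, 0.0724], 0.65)]
wrist land inlet_head [([0.6041, -0.2877, -0.0052], 0.84)]
t 36.9 tcp [ 0.6051 -0.2939  0.2528] x [ 0.084  0.996 -0.   ] y [ 0.996 -0.084  0.   ] z [ 0. -0. -1.] F [ 0.2  0.2 -0.8] op 0.0464 gf 0.0 q6 -0.444
GO [ -1.2  -1.1 196.8] yaw 0.2
[260.31732436 161.73958566]
```

View pics/w12.png

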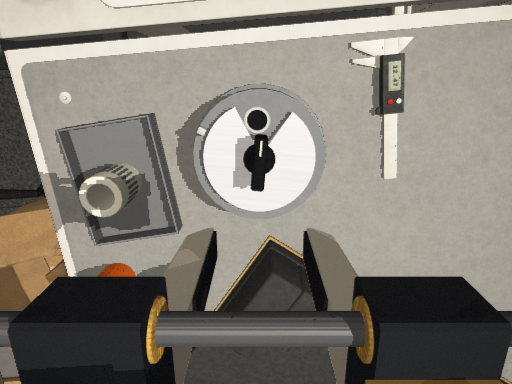

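```bash
python3 - <<'E'
from h import *
c=unproj('wrist',(260,157),.060); print('c',c)
for n,uv,z in [('tab',(202,131),.047),('e1',(236,107),.049),('e2',(296,112),.049),('b1',(262,138),.081),('b2',(257.5,188),.081),('inlet',(258,120),.042),('discL',(203,155),.049),('discR',(316,155),.049)]:
    p=unproj('wrist',uv,z); v=p[:2]-[.605,-.2935]; print(n,np.round(p,4),np.round(np.hypot(*v),3),round(np.degrees(np.arctan2(v[1],v[0])),1))
E
```

```text
c [ 0.60428151 -0.28725998  0.06      ]
tab [ 0.5438 -0.2562  0.047 ] 0.072 148.7
e1 [ 0.5833 -0.2339  0.049 ] 0.063 110.0
e2 [ 0.6461 -0.2443  0.049 ] 0.064 50.1
b1 [ 0.6082 -0.2638  0.081 ] 0.03 83.9
b2 [ 0.5994 -0.3151  0.081 ] 0.022 -104.6
inlet [ 0.6052 -0.2501  0.042 ] 0.043 89.7
discL [ 0.5417 -0.2822  0.049 ] 0.064 169.9
discR [ 0.6657 -0.2925  0.049 ] 0.061 0.9
```

The bar is at heading ≈81° and the tab at ≈149°. I grip the bar aligned with it and turn about 68°.

>>> play_rows --increments "0 -1 45 4 0;0 -1 90 4 0;0 -1 135 4 0;0 -1 170 4 0;0 -1 190 4 0;0 -1 196 4 0;0 -1 196 4 0.3;0 -1 196 4 0.6;0 -1 196 4 0.9;0 -1 196 4 0.9;0 -1 196 4 0.9" --force 25

```text
t: 38.0
tool_pos: [0.604, -0.2948, 0.0581]
orientation: [2.387, 2.041, -0.001]
force: [-2.9, 0.8, 1.8]
opening: 0.014
gripper_force: 25.0
```

>>> play_rows --increments "0 0 0 -6 0.9;0 0 0 -13 0.9;0 0 0 -20 0.9;0 0 0 -27 0.9;0 0 0 -34 0.9;0 0 0 -41 0.9;0 0 0 -48 0.9;0 0 0 -55 0.9;0 0 0 -62 0.9;0 0 0 -68 0.9;0 0 0 -68 0.9;0 0 0 -68 0.9"

```text
t: 39.2
tool_pos: [0.6064, -0.2937, 0.0582]
orientation: [0.835, 3.024, 0.002]
force: [7.0, 4.0, 1.3]
opening: 0.0138
gripper_force: 25.0
```

>>> play_rows --increments "0 0 0 0 0.5;0 0 0 0 0;0 0 0 0 0;0 0 -40 0 0;0 0 -85 0 0;0 0 -130 0 0;0 0 -175 0 0;0 0 -195 0 0;0 0 -195 0 0;0 0 -195 0 0"

```text
t: 40.2
tool_pos: [0.6039, -0.2945, 0.2512]
orientation: [0.838, 3.028, -0.0]
force: [-0.2, 0.0, -0.1]
opening: 0.0465
gripper_force: 0.0
```

```bash
python3 - <<'E'
from h import *
a=shot('wrist','w13'); b=shot('top','t13'); st()
cv2.imwrite('pics/w13b.png',np.hstack([a[60:260,100:400],cv2.resize(b[140:205,290:360],(215,200))]))
np.save('cal.npy',robot.calibration('wrist'),allow_pickle=True)
E
```

```text
t 40.3 tcp [ 0.603  -0.294   0.2489] x [-0.858  0.514  0.004] y [ 0.514  0.858 -0.   ] z [-0.003  0.002 -1.   ] F [ 0.1 -0.5 -0.4] op 0.0469 gf 0.0 q6 -1.561
```

View pics/w13b.png

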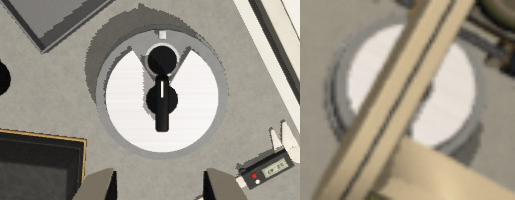

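The opening, with edges at (137,51) and (189,49), is centred on the index tab at (163,33) and the large inlet at (162,60). The arm is clear, so I'm handing in.

```bash
python3 - <<'E'
from h import *
print(robot.close_job())
E
```

```text
the job is handed in; nothing more can be done
None
```

The job is handed in at about 40 s of the 210 s, with no verdict returned. By the last camera checks, the one spent cartridge is in the tray, three new cartridges are home, the hatch is flush, and the dial opening is at the index tab.

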